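# Unhook the tube carrier and stand it in the transport crate

### The job

The white tube carrier hangs on the grey stand by keyhole slots in its back. Feel it along the slots to their wide ends without forcing it, take it off the studs, and set it down gently and upright in the free cell of the grey crate, the one with the green liner. Leave the racks in the other cells, the sanitiser bottle and the label roll where they are.

Things in the scene. Friction and masses are not known exactly. Their poses are not given: they have to be found in the camera images.
- carrier: white tube carrier, 46 (x) x 156 (y) x 96 mm high plus a blue grip fin on top; 0.2 to 0.45 kg. Origin: centre of the underside, z up, +x its front (five purple-capped tubes, cap tops at z 86), -x its back. It starts hung on the stand, back to the board, axes parallel to the stand's, underside 39 mm up, leaning up to 3 degrees. To free it: slide along its own -y, then pull off along +x.
- fin (a point): grip point in the middle of the carrier's upright blue fin, 118 mm above the carrier's origin; axes as the carrier's. The fin is 12 thick (x), 60 long (y) and stands from z 96 to z 135 of the carrier.
- wide_end (a point): on the carrier, axes as its own: centre of the wide end of one keyhole, at x -21, y 58.5, z 75; its twin is 72 mm further to -y. The back sheet is 4 thick, with a 15 mm deep hollow inside it for the stud heads. Each wide end is a 22 x 22 square; from it a 10 mm high narrow slot runs to -y, ending 56 mm from the wide end's centre. Not visible while hung.
- stand: grey fixed stand: foot 130 x 230 x 10 mm, upright board 10 thick (x), 230 wide (y), top at z 130. Origin: centre of the foot's underside; z up; +x points from the board to the carrier's side, the board's front face is at x 5. The carrier starts at x 28 to 32, y 10 to 15, z 39 of the stand. Off its studs it is when moved 15 mm or more towards +x.
- stud_row (a point): on the stand's board face, z 115, middle of the board; axes as the stand's. Two studs stick out to +x, 72 apart in y: shank 8 diameter, 7.5 long, then head 16 diameter, 4 thick. Their middle lies up to 13 mm to either side of this point: hidden by the carrier and not told, so the slide to centre the heads in the wide ends is 20 to 50 mm; the hard stop comes 7 mm later.
- crate: fixed grey crate without lid, outer 206 (x) x 186 (y) x 55 mm high, walls 5, floor 5. Origin: centre of the underside. Two dividers make three cells side by side along x, each about 62 (x) x 176 (y) mm, centres at x = -67, 0, +67 mm. The carrier fits a cell, y along the crate's y, either way round.
- liner: flat green liner, 56 (x) x 165 (y) x 2 mm, fixed on the floor of the one free cell, centred in it, axes parallel to the crate's. Origin: centre of its underside (its top 2 mm above). Any of the three cells may be the free one.
- rack_a: white rack with orange-capped tubes, 44 (x) x 140 (y) x 80 mm high in all, loose in a cell of the crate. Origin: centre of the underside.
- rack_b: a rack like rack_a, loose in the other occupied cell.
- sanitiser: sanitiser pump bottle, pale blue, 72 mm diameter, 202 high, standing loose beyond the work. Origin: centre of the underside.
- label_roll: yellow roll, 80 mm outer diameter, 50 high, lying flat on the table. Origin: centre of the underside.
Things that resemble listed ones, but are neither listed nor needed, are in the scene too. Leave any orange look-alike of the carrier alone.

How it is judged (in metres and radians):
On the way:
1. the carrier is off the studs and clear of the stand's board, still off the table (x of carrier in the frame of stand above 0.042 m and height (world z) of carrier above 0.02 m and angle between carrier's own z axis and vertical below 0.35 rad), for 0.1 s.
At the end, for the whole second after the job is handed in: The carrier stands upright (within 0.08 rad) and still on the green liner in the free cell, its underside within 4 mm of the liner, centre within 12 mm (x) and 14 mm (y) of the liner's centre, released; the two racks, the bottle and the roll are each within 20 mm of where they were (x of carrier in the frame of liner between -0.012 and 0.012 m and y of carrier in the frame of liner between -0.014 and 0.014 m and z of carrier in the frame of liner between -0.003 and 0.006 m and angle between carrier's own z axis and vertical below 0.08 rad and linear speed of carrier below 0.02 m/s and contact force between carrier and the fingers below 0.2 N and distance of each of rack_a, rack_b, sanitiser, label_roll from where it was at the start of the episode below 0.02 m); the robot touches nothing.
It fails at once if the carrier is forced on its studs or board (over 50 N) (contact force between carrier and stand above 50 N).
It fails at once if the carrier is dropped or slammed into the cell (over 0.5 m/s within 60 mm of the liner) (horizontal distance between carrier and liner below 0.04 m and z of carrier in the frame of liner below 0.06 m and linear speed of carrier above 0.5 m/s).
It fails at once if a rack, the bottle or the roll is pushed more than 30 mm or tipped (distance of any of rack_a, rack_b, sanitiser, label_roll from where it was at the start of the episode above 0.03 m or angle between any of rack_a, rack_b, sanitiser, label_roll's own z axis and vertical above 0.5 rad).
It also fails if it takes over 48 s, if anything falls off the work surface, if the arm or the gripper's body presses on something with over 40 N, if the wrist force passes 120 N, or if a joint passes its speed limit or range.

### The arm

A 6-joint arm with a two-finger parallel gripper is mounted at the origin on the work surface. World frame = base frame: x ahead of the robot, y to its left, z up, the work surface at z = 0. Lengths are in mm, angles in rad, forces in N, time in s.
With the tool pointing down it reaches from about 275 to 1000 mm from the base axis. Payload 8.4 kg.
Tool frame: the origin (TCP) lies on the centre line of the jaws, within the pads' length; the fingertips stand 17 mm ahead of it and the grasp point (between the pads) lies 2 mm behind it; z points along the fingers, y is the line along which they close (so a half turn about z gives the same grasp; the last joint's range is limited). The gripper opens to 85 mm and grips with 20 to 120 N. Pads are 22 mm wide; open, the fingers measure 114 mm over their backs; the gripper's body (76 mm by 85 mm) begins 54 mm behind the grasp point. The pads swing forward as they close: fully open they stand 13 mm farther back than shut.
Start: joints at [1.264, 0.353, 1.633, -0, 1.155, -0.002], TCP at [187.563, 596.195, 248.281] pointing down, gripper open.
Joint ranges: [-2.63, 2.63], [-0.92, 2.1], [0.06, 2.66], [-1.3, 4.44], [0, 2.69], [-3.02, 3.02]. Speed limits (rad/s): [2.22, 2.22, 2.79, 3.14, 3.14, 3.14].

### API

Orientations are given as [roll, pitch, yaw] about the fixed x, y, z axes, in that order (R = Rz(yaw) Ry(pitch) Rx(roll)).
In Python, from rig import r, eyes gives the robot as it stands. The module is installed in compiled form; this text tells all that it offers.
- The arm moves only by the shell command python3 -m inch 'ROWS' [FORCE]. ROWS is JSON, a list of rows, each a list of 7 numbers: the shift along the tool's x, y, z in m, then the turn, a rotation vector about the tool's x, y, z in degrees, then the closure, from -1 (fully open) to 1 (shut). In form: [[x, y, z, rx, ry, rz, gripper], ...]. A call has 1 to 8 rows; each row shifts and turns the commanded pose from where the row before left it, along the tool's axes as they then stand; what a row does not reach is not made up. A row lasts 1/10 s, in which the tool goes at most 50 mm and 8.59 degrees, less where a joint would pass 70% of its speed; a pose out of reach is approached as far as the arm can. A call with a gripper value outside its range is refused whole. The fingers move at their own pace and stop on an object; FORCE is the grip in N (left out, the last holds). Time passes only in rows, so rows that do not move let the fingers close. It gives the time, the measured TCP pose, the force, the opening and the grip force at its end, in the units of the state.
- r.sense(): the state, without advancing time (a new reading comes with each control period).
- eyes.grab_frame(name): name is "scene" or "top"; returns a dict with "img" (384x512x3 uint8, blue, green, red), "fx", "fy", "cx", "cy" (pixels), "D" ([k1, k2, p1, p2, k3] as OpenCV has them; the pictures are not rectified), "R" (3x3) and "t" (3): a world point X has camera coordinates R X + t. Camera axes: x right, y down, z forward; pixel columns grow to the right and rows downward; lengths in mm; the calibration is good to about 2 mm. A picture is of the moment at which its call begins. There is no depth.
- r.sign_off(): hands the job in; it is judged then, once.
The state is a dict: "clock": time; "qpos": joint angles; "qvel": joint speeds; "joint_efforts": joint torques, N m; "eef_pos": TCP position; "tcp_rot": TCP orientation; "contact_force": force on the tool from outside, world axes, zero at the start; "wrist_torque": the same for the moment, N m; "opening": opening from 0.0 (shut) to 1.0 (fully open); "grasp_force": force on a finger pad.
Only numpy, scipy, OpenCV 4.12 (cv2) and the standard library are available. Lean on these libraries where they do the work, as an engineer would, in place of code of your own. Each camera call takes 0.05 s, during which the arm holds its last target. There are 200 camera calls.

## Working session

There is one attempt and no reset: what is moved stays moved. The work goes in short steps, Python scripts to look and compute and a shell command to move; the robot and the scene stay as the last step left them, time stands still between calls to the robot, and variables do not carry over. Pictures are saved under pics/ and viewed, at most 10 in all, crops included, and the job is handed in when it is done.

```bash
mkdir -p pics; python3 - <<'E'
from rig import r, eyes
import cv2, pickle, numpy as np
F={n:eyes.grab_frame(n) for n in("scene","top")}
pickle.dump(F,open("f0.pkl","wb"))
for n,f in F.items():
    cv2.imwrite(f"pics/{n}0.png",cv2.resize(f["img"],(768,576)))
    print(n,f["fx"],f["cx"],f["cy"],f["D"],np.round(f["R"],3).tolist(),np.round(f["t"]), np.round(-f["R"].T@f["t"]))
s=r.sense();print({k:s[k] for k in("clock","eef_pos","tcp_rot","contact_force","opening")})
E
```

```text
scene 364.1613815978207 249.28947852760857 190.9869883268653 [-0.07064131  0.          0.          0.          0.        ] [[0.87, 0.493, -0.001], [0.417, -0.736, -0.533], [-0.264, 0.463, -0.846]] [-548.  -99. 1362.] [ 877. -433. 1099.]
top 349.4372568615824 257.7725108288418 187.52246682139116 [-0.03674598  0.          0.          0.          0.        ] [[0.005, -1.0, 0.012], [-0.996, -0.007, -0.088], [0.088, -0.012, -0.996]] [  78.  571. 1084.] [ 472.   94. 1130.]
{'clock': 0.1, 'eef_pos': array([187.43918977, 595.79685172, 247.63891732]), 'tcp_rot': array([-3.14030031e+00, -2.59899602e-05,  2.83676731e+00]), 'contact_force': array([-0.97988559, -0.27855637, -0.46440636]), 'opening': 1.004428902903098}
```

View pics/scene0.png

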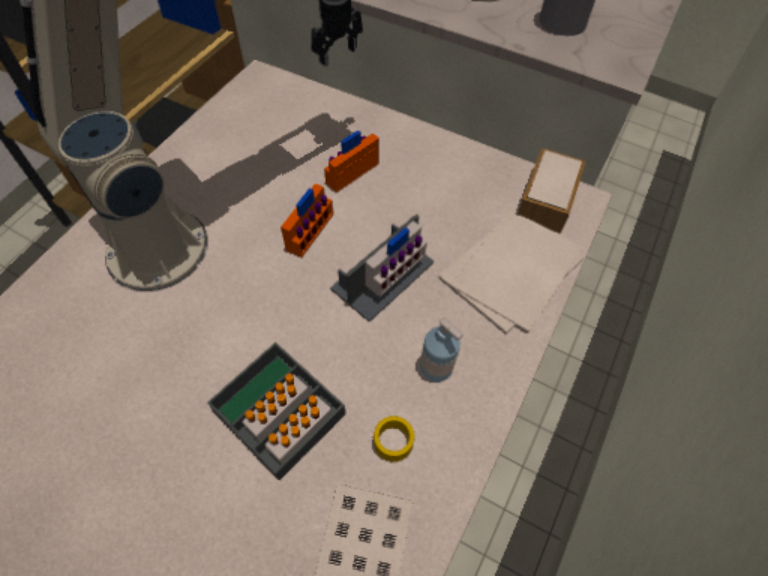

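View pics/top0.png

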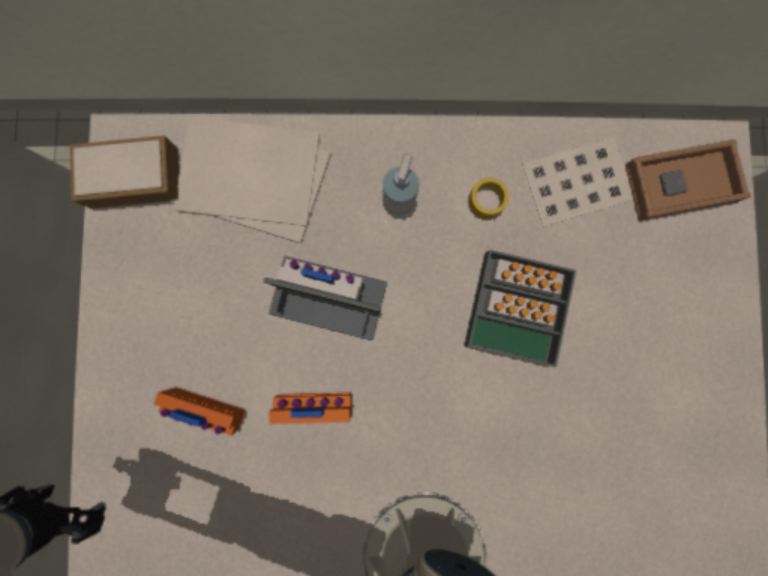

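The scene view shows the white carrier on the grey stand: fin at scene (398,240) and top (320,273), at 1.5x scale. Three things have blue fins and purple caps, at top-view (320,273) white on the stand, (308,412) orange and (188,418) orange. The white one fits. The crate is at top (520,308), and its free green cell is the one nearest the robot, at (512,340). I'll confirm with a crop and measure.

```bash
cat > h.py <<'E'
import cv2, numpy as np
def ray(f,px):
    K=np.array([[f["fx"],0,f["cx"]],[0,f["fy"],f["cy"]],[0,0,1.]])
    u=cv2.undistortPoints(np.float64(px).reshape(-1,1,2),K,np.array(f["D"],float)).reshape(-1,2)
    d=np.c_[u,np.ones(len(u))]@f["R"]; return -f["R"].T@f["t"],d
def plane(f,px,z):
    c,d=ray(f,px); return c+d*((z-c[2])/d[:,2])[:,None]
def proj(f,X):
    K=np.array([[f["fx"],0,f["cx"]],[0,f["fy"],f["cy"]],[0,0,1.]])
    return cv2.projectPoints(np.float64(X).reshape(-1,1,3),cv2.Rodrigues(np.array(f["R"]))[0],np.float64(f["t"]),K,np.array(f["D"],float))[0].reshape(-1,2)
def tri(fa,pa,fb,pb):
    a,da=ray(fa,pa);b,db=ray(fb,pb);out=[]
    for u,v in zip(da,db):
        s=np.linalg.lstsq(np.c_[u,-v],b-a,rcond=None)[0]; p,q=a+s[0]*u,b+s[1]*v
        out.append(np.r_[(p+q)/2,np.linalg.norm(p-q)])
    return np.array(out)
def mask(f,lo,hi,box=None):
    m=cv2.inRange(cv2.cvtColor(f["img"],cv2.COLOR_BGR2HSV),np.array(lo),np.array(hi))
    if box is not None:
        k=np.zeros_like(m);x0,y0,x1,y1=box;k[y0:y1,x0:x1]=255;m&=k
    return m
def big(m):
    c,_=cv2.findContours(m,cv2.RETR_EXTERNAL,cv2.CHAIN_APPROX_NONE);return max(c,key=cv2.contourArea)
E
python3 - <<'E'
import pickle,cv2,numpy as np;from h import *
F=pickle.load(open("f0.pkl","rb"));t,s=F["top"],F["scene"]
boxes={"top":(175,165,265,230),"scene":(215,135,295,215)}
for n,f in F.items():
    m=mask(f,(100,120,50),(130,255,255),boxes[n]);c=big(m);r_=cv2.minAreaRect(c);M=cv2.moments(m,True)
    print(n,"fin rect",r_,"cent",M["m10"]/M["m00"],M["m01"]/M["m00"], "area",M["m00"])
    p=mask(f,(135,60,20),(165,255,255),boxes[n]);nn,_,st,ce=cv2.connectedComponentsWithStats(p)
    print(" caps",[(a[4],*np.round(b,1)) for a,b in zip(st[1:],ce[1:]) if a[4]>3])
    g=mask(f,(65,80,20),(90,255,255));c=big(g);rr=cv2.minAreaRect(c);M=cv2.moments(g,True)
    print(" liner rect",rr, np.round(plane(f,cv2.boxPoints(rr),7),1).tolist())
a=cv2.resize(t["img"][160:235,170:265],(0,0),fx=4.2,fy=4.2,interpolation=3)
b=cv2.resize(s["img"][135:215,215:295],(0,0),fx=4.2,fy=4.2,interpolation=3)
c=cv2.resize(t["img"][160:250,305:390],(0,0),fx=3,fy=3,interpolation=3)
H=600;W=800;o=np.zeros((H,W,3),np.uint8)
o[:a.shape[0],:a.shape[1]]=a;o[:b.shape[0],a.shape[1]:a.shape[1]+b.shape[1]]=b;
h=min(H-340,c.shape[0]);o[340:340+h,:c.shape[1]]=c[:h]
cv2.imwrite("pics/crop.png",o)
E
```

```text
scene fin rect ((265.0000305175781, 160.50001525878906), (7.77817440032959, 20.50609588623047), 45.0) cent 264.6861313868613 160.67883211678833 area 137.0
 caps [(np.int32(30), np.float64(278.5), np.float64(159.6)), (np.int32(65), np.float64(270.1), np.float64(166.8)), (np.int32(31), np.float64(261.7), np.float64(174.2)), (np.int32(30), np.float64(255.7), np.float64(179.4))]
 liner rect ((169.39212036132812, 259.3392639160156), (12.15757942199707, 52.692657470703125), 47.38594055175781) [[404.4, -258.0, 7.0], [440.1, -96.1, 7.0], [481.7, -109.0, 7.0], [444.4, -268.2, 7.0]]
top fin rect ((211.3529815673828, 183.08824157714844), (21.585670471191406, 4.850712299346924), 14.03624439239502) cent 211.1734693877551 183.03061224489795 area 98.0
 caps [(np.int32(23), np.float64(195.8), np.float64(175.7)), (np.int32(12), np.float64(204.8), np.float64(177.2)), (np.int32(14), np.float64(214.2), np.float64(179.6)), (np.int32(19), np.float64(223.6), np.float64(182.7)), (np.int32(20), np.float64(232.9), np.float64(185.0))]
 liner rect ((340.18359375, 225.7196807861328), (49.58701705932617, 17.00617027282715), 13.240520477294922) [[441.9, -99.8, 7.0], [494.9, -112.8, 7.0], [459.0, -268.8, 7.0], [406.1, -255.1, 7.0]]
```

View pics/crop.png

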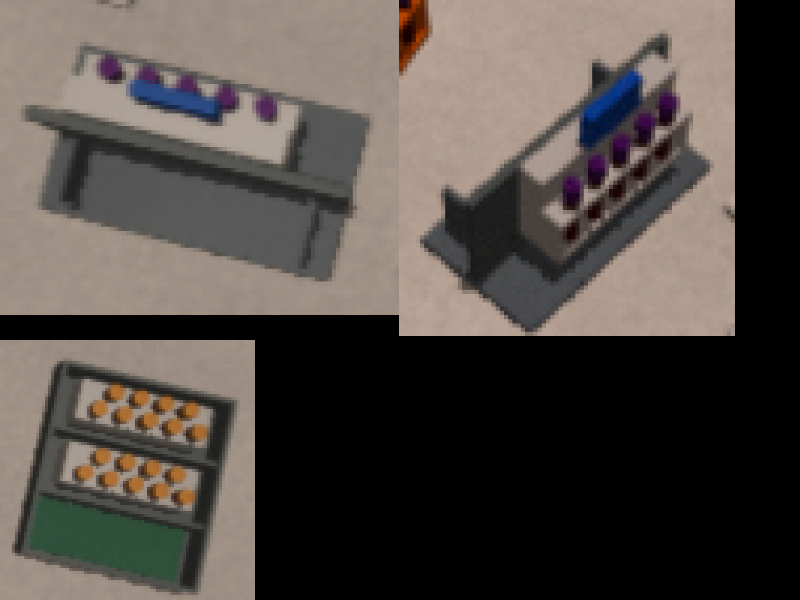

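The crop confirms it: white body, blue fin and purple caps, hung on the front (far) side of the grey board. The green cell is empty and both racks are in the other cells. Next I'll get metric poses.

```bash
python3 - <<'E'
import pickle;from h import *
F=pickle.load(open("f0.pkl","rb"));t,s=F["top"],F["scene"]
cr=lambda p:np.array(p)/4.2+[170,160]-.4
cap=np.array([[195.8,175.7],[204.8,177.2],[214.2,179.6],[223.6,182.7],[232.9,185]])
P=plane(t,cap,122);print("caps",np.round(P,1).tolist());d=P[0]-P[-1];print("yaw caps",-np.degrees(np.arctan2(d[0],d[1])))
B=plane(t,cr([[27,110],[352,197]]),130);d=B[0]-B[1];print("board",np.round(B,1).tolist(),np.linalg.norm(d),"yaw",-np.degrees(np.arctan2(d[0],d[1])),"mid",B.mean(0))
Fo=plane(t,cr([[40,208],[330,279],[370,115]]),10);print("foot",np.round(Fo,1).tolist())
for a,b in((0,1),(1,2)):
  d=Fo[a]-Fo[b];print(np.linalg.norm(d),np.degrees(np.arctan2(d[1],d[0])))
print("foot mid",(Fo[0]+Fo[2])/2)
c=big(mask(t,(100,120,50),(130,255,255),(175,165,265,230)))
print("fin top img corners @174",np.round(plane(t,cv2.boxPoints(cv2.minAreaRect(c)),174),1).tolist(), "ctr@174,165",np.round(plane(t,[[211.3,183.1]],174),1),np.round(plane(t,[[211.3,183.1]],165),1))
print("tri fin mid",np.round(tri(t,[[211.3,183.1]],s,[[264.8,160.6]]),1))
E
```

```text
caps [[594.9, 262.7, 122.0], [590.7, 236.5, 122.0], [583.9, 209.1, 122.0], [575.0, 181.7, 122.0], [568.5, 154.7, 122.0]]
yaw caps -13.74040031678804
board [[564.4, 317.5, 130.0], [506.4, 95.0, 130.0]] 229.96887651945235 yaw -14.60686236159994 mid [535.39920919 206.2357397  130.        ]
foot [[500.6, 332.5, 10.0], [448.2, 111.3, 10.0], [573.3, 81.7, 10.0]]
227.26166586741346 76.67373199959343
128.57482197289085 166.6647320004224
foot mid [536.9834873  207.05249071  10.        ]
fin top img corners @174 [[569.0, 241.2, 174.0], [582.0, 238.3, 174.0], [567.9, 180.5, 174.0], [554.9, 183.5, 174.0]] ctr@174,165 [[568.4 211.  174. ]] [[569.3 212.1 165. ]]
tri fin mid [[569.4 212.7 151.9   3.1]]
```

```bash
python3 -m inch '[[-0.0369,-0.0194,0,0,0,0,-1],[-0.0369,-0.0194,0,0,0,0,-1],[-0.0369,-0.0194,0,0,0,0,-1],[-0.0369,-0.0194,0,0,0,0,-1],[-0.0369,-0.0194,0,0,0,0,-1],[-0.0369,-0.0194,0,0,0,0,-1],[-0.0369,-0.0194,0,0,0,0,-1],[-0.0369,-0.0194,0,0,0,0,-1]]' 40; python3 -m inch '[[-0.0369,-0.0194,0,0,0,0,-1],[-0.0369,-0.0194,0,0,0,0,-1],[-0.0369,-0.0194,0,0,0,0,-1],[-0.0369,-0.0194,0,0,0,0,-1],[-0.0369,-0.0194,0,0,0,0,-1],[0,0,0,0,0,7.84,-1],[0,0,0,0,0,7.84,-1],[0,0,0,0,0,7.84,-1]]';  python3 -m inch '[[0,0,0,0,0,7.84,-1],[0,0,0,0,0,7.84,-1],[0,0,0,0,0,7.84,-1],[0,0,0,0,0,7.84,-1],[0,0,0,0,0,7.84,-1],[0,0,0,0,0,7.84,-1],[0,0,0,0,0,7.84,-1],[0,0,0,0,0,7.84,-1]]'; python3 -m inch '[[0,0,0,0,0,0,-1],[0,0,0,0,0,0,-1]]'
python3 - <<'E'
import pickle;from h import *
F=pickle.load(open("f0.pkl","rb"));t,s=F["top"],F["scene"]
print(np.round(tri(t,[[195.8,175.7],[232.9,185]],s,[[278.7,159.8],[255.7,179.4]]),1))
E
```

```text
clock: 0.9
eef_pos: [423.4, 358.1, 248.1]
tcp_rot: [-3.141, -0.0, 2.837]
contact_force: [0.5, 0.2, 0.5]
opening: 1.0
grasp_force: 0.0
clock: 1.7
eef_pos: [569.5, 211.0, 247.7]
tcp_rot: [-3.141, -0.001, 2.42]
contact_force: [0.2, -0.1, 0.1]
opening: 0.998
grasp_force: 0.0
clock: 2.5
eef_pos: [569.2, 211.6, 247.8]
tcp_rot: [-3.141, 0.0, 1.326]
contact_force: [-0.6, 0.2, -0.4]
opening: 1.0
grasp_force: 0.0
clock: 2.7
eef_pos: [569.3, 211.6, 248.0]
tcp_rot: [-3.141, 0.0, 1.336]
contact_force: [-0.2, -0.0, -0.4]
opening: 1.0
grasp_force: 0.0
[[595.6 263.7 114.3   0.7]
 [568.1 154.4 116.9   2.2]]
```

```bash
python3 -m inch '[[0,0,0.03,0,0,0,-1],[0,0,0.03,0,0,0,-1],[0,0,0.02,0,0,0,-1],[0,0,0.009,0,0,0,-1],[0,0,0,0,0,0,-1]]'; python3 -m inch '[[0,0,0,0,0,0,0.2],[0,0,0,0,0,0,0.4],[0,0,0,0,0,0,0.5]]' 30
python3 - <<'E'
from rig import eyes;import cv2,numpy as np,pickle
F={n:eyes.grab_frame(n) for n in("scene","top")};pickle.dump(F,open("f1.pkl","wb"))
a=cv2.resize(F["top"]["img"][140:240,165:265],(400,400),interpolation=3);b=cv2.resize(F["scene"]["img"][115:215,205:305],(400,400),interpolation=3)
cv2.imwrite("pics/grip.png",np.hstack([a,b]))
E
```

```text
clock: 3.2
eef_pos: [568.8, 211.4, 158.2]
tcp_rot: [-3.14, 0.001, 1.333]
contact_force: [0.7, -0.2, -0.1]
opening: 0.999
grasp_force: 0.0
clock: 3.5
eef_pos: [570.1, 211.9, 160.4]
tcp_rot: [3.14, -0.001, 1.332]
contact_force: [0.2, -0.7, -0.5]
opening: 0.513
grasp_force: 0.0
```

View pics/grip.png

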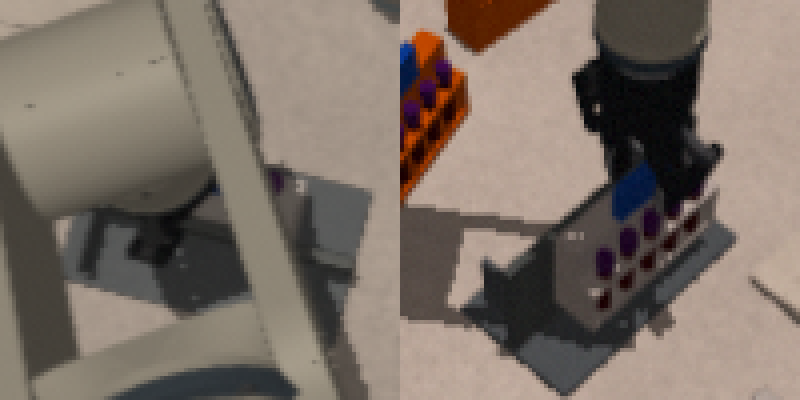

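```bash
python3 - <<'E'
import pickle;from h import *
F=pickle.load(open("f1.pkl","rb"));t,s=F["top"],F["scene"]
c=np.array([570,212,0]);X=np.array([.972,-.235,0]);Y=np.array([.235,.972,0])
for nm,p in {"tcp":c+[0,0,160],"fin":c+[0,0,157],"+xtip":c+25*X+[0,0,150],"+xtip up30":c+30*X+[0,0,180],"-xtip":c-25*X+[0,0,150],"-x knuckle":c-50*X+[0,0,200],"+x knuckle":c+50*X+[0,0,200]}.items():
    print(nm,np.round((proj(s,p)-[205,115])*4+[400,0]),np.round((proj(t,p)-[165,140])*4))
m=mask(s,(100,120,50),(130,255,255),(215,135,295,215));print(cv2.moments(m,True)["m00"],big(m).reshape(-1,2).mean(0),cv2.boundingRect(m))
E
```

```text
tcp [[642. 177.]] [[186. 172.]]
fin [[641. 179.]] [[187. 173.]]
+xtip [[664. 201.]] [[197. 139.]]
+xtip up30 [[671. 182.]] [[194. 127.]]
-xtip [[618. 168.]] [[179. 208.]]
-x knuckle [[597. 112.]] [[160. 239.]]
+x knuckle [[692. 181.]] [[198.  94.]]
94.0 [262.74193548 162.5483871 ] (258, 156, 11, 14)
```

```bash
python3 - <<'E'
import pickle;from h import *
F=pickle.load(open("f1.pkl","rb"));t,s=F["top"],F["scene"]
im=cv2.resize(s["img"][125:185,240:300],(600,600),interpolation=cv2.INTER_CUBIC);im=cv2.convertScaleAbs(im,alpha=1.7,beta=25)
c=np.array([570,212,0]);X=np.array([.972,-.235,0])
for p in (c+[0,0,160],c+25*X+[0,0,143],c-25*X+[0,0,143]):
    q=(proj(s,p)[0]-[240,125]+.5)*10;cv2.circle(im,tuple(int(v) for v in q),5,(0,255,0),-1)
cv2.imwrite("pics/grip2.png",im)
E
```

```text
(no output)
```

View pics/grip2.png

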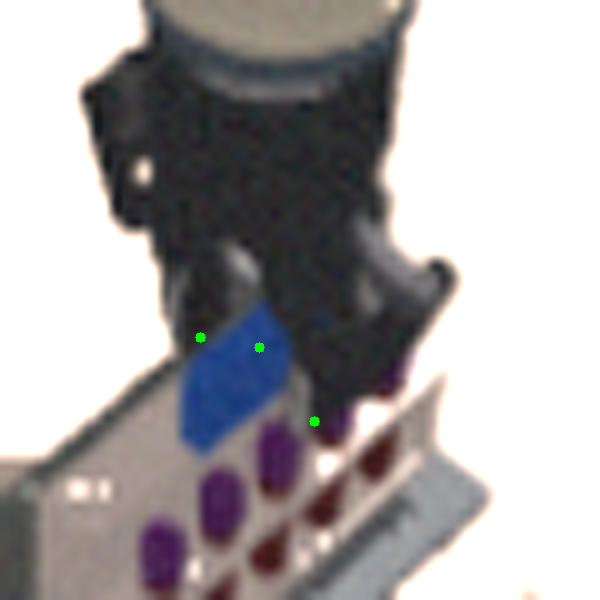

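The finger tips sit where predicted, either side of the fin. Closing softly.

```bash
python3 -m inch '[[0,0,0,0,0,0,0.6],[0,0,0,0,0,0,0.65],[0,0,0,0,0,0,0.7]]' 20;python3 -m inch '[[0,0,0,0,0,0,0.74],[0,0,0,0,0,0,0.78],[0,0,0,0,0,0,0.82]]'
```

```text
clock: 3.9
eef_pos: [569.6, 211.7, 159.4]
tcp_rot: [3.141, -0.0, 1.332]
contact_force: [-0.7, 0.1, 0.7]
opening: 0.152
grasp_force: 0.2
clock: 4.2
eef_pos: [569.4, 211.8, 159.5]
tcp_rot: [-3.141, -0.0, 1.332]
contact_force: [-2.3, 0.9, 5.9]
opening: 0.135
grasp_force: 20.0
```

```bash
python3 -m inch '[[0,0,0,0,0,0,1]]' 30; python3 -m inch '[[0,0,-0.001,0,0,0,1],[0,0,0,0,0,0,1]]';python3 -c "
from rig import r;s=r.sense();print(s['contact_force'],s['wrist_torque'],s['tcp_rot'])"
```

```text
clock: 4.3
eef_pos: [569.4, 211.8, 159.5]
tcp_rot: [-3.141, -0.0, 1.332]
contact_force: [-1.4, -1.0, 6.5]
opening: 0.13
grasp_force: 32.3
clock: 4.5
eef_pos: [569.3, 211.5, 159.9]
tcp_rot: [-3.141, 0.0, 1.332]
contact_force: [-0.2, -0.1, -2.0]
opening: 0.132
grasp_force: 31.1
[-0.23523087 -0.12874891 -1.96119237] [ 0.04349111 -0.04026848 -0.02466223] [-3.14142447e+00  4.16628180e-04  1.33181596e+00]
```

```bash
python3 -m inch '[[-0.001,0,0,0,0,0,1],[-0.002,0,0,0,0,0,1],[-0.002,0,0,0,0,0,1]]';python3 -c "
from rig import r;s=r.sense();print(s['contact_force'],s['wrist_torque'])"
```

```text
clock: 4.8
eef_pos: [568.1, 206.5, 160.0]
tcp_rot: [-3.141, 0.0, 1.332]
contact_force: [0.1, 0.4, -3.3]
opening: 0.133
grasp_force: 30.9
[ 0.13325795  0.39601118 -3.29130053] [ 0.01481679 -0.00980912  0.00712302]
```

```bash
python3 -m inch '[[-0.0025,0,0,0,0,0,1],[-0.0025,0,0,0,0,0,1],[-0.0025,0,0,0,0,0,1],[-0.0025,0,0,0,0,0,1]]';python3 -c "
from rig import r;s=r.sense();print(s['contact_force'],s['wrist_torque'])"
```

```text
clock: 5.2
eef_pos: [565.8, 196.8, 160.3]
tcp_rot: [-3.142, 0.0, 1.332]
contact_force: [0.7, -0.9, -2.3]
opening: 0.136
grasp_force: 30.9
[ 0.73172974 -0.9130264  -2.30071533] [ 0.01671351 -0.0104859  -0.03641889]
```

```bash
cat > ok.py <<'E'
import sys;from rig import r
s=r.sense();f=s['contact_force'];print("y-force",round(float(.237*f[0]+.972*f[1]),1))
sys.exit(abs(.237*f[0]+.972*f[1])>6)
E
python3 -m inch '[[-0.002,0,0,0,0,0,1],[-0.002,0,0,0,0,0,1],[-0.002,0,0,0,0,0,1],[-0.002,0,0,0,0,0,1]]' && python3 ok.py && python3 -m inch '[[-0.001,0,0,0,0,0,1],[-0.001,0,0,0,0,0,1]]' && python3 ok.py && python3 -m inch '[[-0.001,0,0,0,0,0,1],[-0.001,0,0,0,0,0,1]]' && python3 ok.py && python3 -m inch '[[-0.001,0,0,0,0,0,1],[-0.001,0,0,0,0,0,1]]' && python3 ok.py && python3 -m inch '[[-0.001,0,0,0,0,0,1],[-0.001,0,0,0,0,0,1]]' && python3 ok.py
```

```text
clock: 5.6
eef_pos: [564.0, 189.2, 160.3]
tcp_rot: [3.142, -0.0, 1.332]
contact_force: [0.3, -0.8, -2.9]
opening: 0.133
grasp_force: 30.9
y-force -0.7False
```

```bash
sed -i 's/sys.exit(\(.*\))$/sys.exit(int(\1))/' ok.py
python3 -m inch '[[-0.001,0,0,0,0,0,1],[-0.001,0,0,0,0,0,1]]' && python3 ok.py && python3 -m inch '[[-0.001,0,0,0,0,0,1],[-0.001,0,0,0,0,0,1]]' && python3 ok.py && python3 -m inch '[[-0.001,0,0,0,0,0,1],[-0.001,0,0,0,0,0,1]]' && python3 ok.py && python3 -m inch '[[-0.001,0,0,0,0,0,1],[-0.001,0,0,0,0,0,1]]' && python3 ok.py
```

```text
clock: 5.8
eef_pos: [563.5, 187.3, 160.3]
tcp_rot: [3.142, -0.0, 1.332]
contact_force: [0.1, 0.7, -2.6]
opening: 0.133
grasp_force: 30.9
y-force 0.7
clock: 6.0
eef_pos: [563.0, 185.4, 160.3]
tcp_rot: [3.142, -0.0, 1.332]
contact_force: [-0.2, -0.7, -2.2]
opening: 0.137
grasp_force: 30.9
y-force -0.8
clock: 6.2
eef_pos: [562.6, 183.4, 160.3]
tcp_rot: [-3.142, 0.0, 1.332]
contact_force: [-0.2, 1.2, -2.4]
opening: 0.135
grasp_force: 30.9
y-force 1.2
clock: 6.4
eef_pos: [562.1, 181.5, 160.3]
tcp_rot: [-3.142, 0.0, 1.332]
contact_force: [-0.0, -0.4, -3.2]
opening: 0.137
grasp_force: 30.9
y-force -0.4
```

```bash

python3 -m inch '[[-0.001,0,0,0,0,0,1],[-0.001,0,0,0,0,0,1]]' && python3 ok.py && python3 -m inch '[[-0.001,0,0,0,0,0,1],[-0.001,0,0,0,0,0,1]]' && python3 ok.py && python3 -m inch '[[-0.001,0,0,0,0,0,1],[-0.001,0,0,0,0,0,1]]' && python3 ok.py && python3 -m inch '[[-0.001,0,0,0,0,0,1],[-0.001,0,0,0,0,0,1]]' && python3 ok.py && python3 -m inch '[[-0.001,0,0,0,0,0,1],[-0.001,0,0,0,0,0,1]]' && python3 ok.py && python3 -m inch '[[-0.001,0,0,0,0,0,1],[-0.001,0,0,0,0,0,1]]' && python3 ok.py
```

```text
clock: 6.6
eef_pos: [561.6, 179.5, 160.3]
tcp_rot: [3.142, 0.0, 1.332]
contact_force: [-0.8, -0.3, -3.7]
opening: 0.132
grasp_force: 30.9
y-force -0.5
clock: 6.8
eef_pos: [561.1, 177.5, 160.3]
tcp_rot: [-3.142, 0.0, 1.332]
contact_force: [-0.8, 0.7, -2.6]
opening: 0.134
grasp_force: 30.9
y-force 0.5
clock: 7.0
eef_pos: [560.7, 175.6, 160.3]
tcp_rot: [3.142, -0.0, 1.332]
contact_force: [0.4, 0.0, -2.6]
opening: 0.135
grasp_force: 30.9
y-force 0.2
clock: 7.2
eef_pos: [560.2, 173.7, 160.3]
tcp_rot: [-3.142, 0.0, 1.332]
contact_force: [0.3, -0.3, -2.7]
opening: 0.135
grasp_force: 30.9
y-force -0.2
clock: 7.4
eef_pos: [559.7, 171.7, 160.3]
tcp_rot: [3.142, 0.0, 1.332]
contact_force: [0.6, 0.6, -2.7]
opening: 0.136
grasp_force: 30.9
y-force 0.8
clock: 7.6
eef_pos: [559.3, 170.0, 160.3]
tcp_rot: [3.142, -0.0, 1.331]
contact_force: [0.1, 4.4, -4.4]
opening: 0.137
grasp_force: 30.8
y-force 4.3
```

```bash
python3 -m inch '[[-0.001,0,0,0,0,0,1]]' ; python3 ok.py ; python3 -m inch '[[0,0,0,0,0,0,1]]'; python3 ok.py
```

```text
clock: 7.7
eef_pos: [559.3, 169.7, 160.3]
tcp_rot: [3.141, -0.002, 1.331]
contact_force: [0.5, 8.8, -3.8]
opening: 0.136
grasp_force: 30.8
y-force 8.6
clock: 7.8
eef_pos: [559.3, 169.7, 160.4]
tcp_rot: [3.141, -0.002, 1.331]
contact_force: [1.6, 4.6, -3.9]
opening: 0.132
grasp_force: 30.8
y-force 4.9
```

Hard stop found at about 43 mm of slide. I'll back off 7 mm, then feel the pull-off.

```bash
cat > okx.py <<'E'
import sys;from rig import r
s=r.sense();f=s['contact_force'];a=float(.972*f[0]-.237*f[1]);b=float(.237*f[0]+.972*f[1]);print("x-force",round(a,1),"y",round(b,1))
sys.exit(int(abs(a)>5 or abs(b)>5))
E
python3 -m inch '[[0.002,0,0,0,0,0,1],[0.003,0,0,0,0,0,1],[0.003,0,0,0,0,0,1],[0,0,0,0,0,0,1]]' && python3 okx.py && python3 -m inch '[[0,0.001,0,0,0,0,1],[0,0.002,0,0,0,0,1]]' && python3 okx.py && python3 -m inch '[[0,0.0015,0,0,0,0,1],[0,0.0015,0,0,0,0,1]]' && python3 okx.py && python3 -m inch '[[0,0.0015,0,0,0,0,1],[0,0.0015,0,0,0,0,1]]' && python3 okx.py && python3 -m inch '[[0,0.0015,0,0,0,0,1],[0,0.0015,0,0,0,0,1]]' && python3 okx.py && python3 -m inch '[[0,0.002,0,0,0,0,1],[0,0.002,0,0,0,0,1]]' && python3 okx.py
```

```text
clock: 8.2
eef_pos: [561.1, 177.0, 160.3]
tcp_rot: [3.141, 0.0, 1.332]
contact_force: [0.7, 0.2, -2.0]
opening: 0.139
grasp_force: 30.9
x-force 0.6 y 0.4
clock: 8.4
eef_pos: [563.8, 175.9, 160.2]
tcp_rot: [-3.141, 0.0, 1.332]
contact_force: [-0.5, 0.1, -2.8]
opening: 0.132
grasp_force: 30.9
x-force -0.5 y -0.1
clock: 8.6
eef_pos: [567.0, 175.1, 160.3]
tcp_rot: [3.142, 0.0, 1.332]
contact_force: [-0.7, -0.5, -3.0]
opening: 0.136
grasp_force: 31.0
x-force -0.5 y -0.6
clock: 8.8
eef_pos: [569.8, 174.5, 160.3]
tcp_rot: [-3.142, 0.0, 1.332]
contact_force: [-0.2, -0.4, -2.2]
opening: 0.135
grasp_force: 31.0
x-force -0.1 y -0.4
clock: 9.0
eef_pos: [572.7, 173.8, 160.3]
tcp_rot: [-3.142, 0.0, 1.332]
contact_force: [1.0, -0.1, -2.3]
opening: 0.134
grasp_force: 31.0
x-force 1.0 y 0.2
clock: 9.2
eef_pos: [576.6, 172.9, 160.3]
tcp_rot: [3.142, 0.0, 1.332]
contact_force: [-0.3, 0.7, -0.9]
opening: 0.137
grasp_force: 30.9
x-force -0.5 y 0.6
```

```bash
python3 -m inch '[[0,0.003,0,0,0,0,1],[0,0.005,0,0,0,0,1],[0,0.006,0,0,0,0,1],[0,0.006,0,0,0,0,1],[0,0.006,0,0,0,0,1],[0,0.004,0,0,0,0,1],[0,0,0,0,0,0,1]]' && python3 okx.py && python3 -m inch '[[0,0,-0.005,0,0,0,1],[0,0,-0.012,0,0,0,1],[0,0,-0.02,0,0,0,1],[0,0,-0.02,0,0,0,1],[0,0,-0.015,0,0,0,1],[0,0,-0.008,0,0,0,1],[0,0,0,0,0,0,1]]'; python3 - <<'E'
from rig import eyes,r;from h import *;import pickle
F={n:eyes.grab_frame(n) for n in("scene","top")};pickle.dump(F,open("f2.pkl","wb"))
a=F["top"]["img"][110:250,165:365];b=F["scene"]["img"][100:240,205:305]
cv2.imwrite("pics/lift.png",np.hstack([cv2.resize(a,(534,374),interpolation=3),cv2.resize(b,(266,374),interpolation=3)]))
print(plane(F["top"],[[268,128]],100)); s=r.sense();print(s["contact_force"],s["wrist_torque"],s["qpos"])
E
```

```text
clock: 9.9
eef_pos: [606.3, 165.6, 160.2]
tcp_rot: [3.141, -0.0, 1.331]
contact_force: [0.2, 0.1, -3.7]
opening: 0.135
grasp_force: 30.9
x-force 0.1 y 0.1
clock: 10.6
eef_pos: [606.2, 166.0, 241.9]
tcp_rot: [3.139, -0.001, 1.332]
contact_force: [-0.5, -0.1, -1.6]
opening: 0.138
grasp_force: 30.9
[[743.5515643   52.66895191 100.        ]]
[-0.55789136 -0.08925116 -2.68564601] [ 0.01551829  0.0227221  -0.00340298] [2.64857624e-01 3.64968470e-01 1.63560099e+00 1.49448590e-05
 1.14166838e+00 5.04002399e-01]
```

View pics/lift.png

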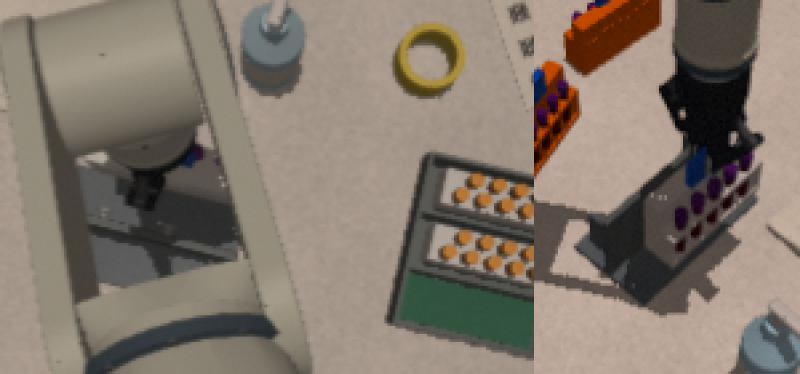

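The carrier hangs free and level in the gripper above the stand (scene crop (700,200)), and the crate and bottle are undisturbed. I'll check slip and tilt from the cap row, then work out the transfer.

```bash
python3 - <<'E'
import pickle;from h import *
def caps(f,box):
    p=mask(f,(135,60,20),(165,255,255),box);p=cv2.erode(p,np.ones((1,1)));c=p.nonzero();x=np.c_[c[1],c[0]].astype(float)
    return x
s0=pickle.load(open("f0.pkl","rb"))["scene"];s2=pickle.load(open("f2.pkl","rb"))["scene"]
a=caps(s0,(250,150,285,185));b=caps(s2,(252,150,292,205))
for f,x,z in((s0,a,116),(s2,b,198.4)):
    k,_,ce=cv2.kmeans(x.astype(np.float32),5,None,(3,50,.1),10,2)
    P=plane(f,ce[np.argsort(-ce[:,0])],z);d=P[0]-P[-1]
    print(np.round(ce[np.argsort(-ce[:,0])],1).tolist(),"mid",P.mean(0).round(1),"len",np.linalg.norm(d),"yaw@plane",-np.degrees(np.arctan2(d[0],d[1])))
Y=-13.1;X=np.array([606.2,166.0]);T=np.array([450.7,-183.0]);y=1.3317
tx=np.array([np.cos(y),np.sin(y)]);ty=np.array([np.sin(y),-np.cos(y)]);d=T-X;print("tool dx,dy",d@tx,d@ty,"len",np.linalg.norm(d),"turn rz",np.degrees(y)-90-Y)
E
```

```text
[[278.5, 159.60000610351562], [272.79998779296875, 164.1999969482422], [267.5, 169.1999969482422], [261.70001220703125, 174.1999969482422], [255.6999969482422, 179.39999389648438]] mid [580.8 208.7 116. ] len 112.14489485828297 yaw@plane -14.346011560426627
[[284.29998779296875, 159.39999389648438], [278.20001220703125, 163.60000610351562], [272.3999938964844, 169.60000610351562], [266.29998779296875, 174.89999389648438], [260.0, 180.60000610351562]] mid [619.4 161.5 198.4] len 110.21477111808846 yaw@plane -14.511786338210626
tool dx,dy -375.8980316878674 -68.42455533788335 len 382.07492720669336 turn rz -0.5992104224282659
```

```bash
python3 -m inch '[[-0.015,-0.0027,0,0,0,0,1],[-0.03,-0.0055,0,0,0,0,1],[-0.045,-0.0082,0,0,0,0,1],[-0.045,-0.0082,0,0,0,0,1],[-0.045,-0.0082,0,0,0,0,1],[-0.045,-0.0082,0,0,0,0,1],[-0.045,-0.0082,0,0,0,0,1],[-0.045,-0.0082,0,0,0,0,1]]'; python3 -m inch '[[-0.03,-0.0055,0,0,0,0,1],[-0.02,-0.0036,0,0,0,0,1],[-0.011,-0.002,0,0,0,-0.6,1],[0,0,0,0,0,0,1],[0,0,0,0,0,0,1]]'
python3 - <<'E'
from rig import eyes,r;from h import *;import pickle
F={n:eyes.grab_frame(n) for n in("scene","top")};pickle.dump(F,open("f3.pkl","wb"))
b=F["scene"]["img"][170:320,110:260]
cv2.imwrite("pics/over.png",cv2.resize(b,(600,600),interpolation=3))
s=r.sense();print(s["contact_force"],s["wrist_torque"],s["eef_pos"])
f=F["scene"];p=mask(f,(135,60,20),(165,255,255),(130,170,280,320));n,_,st,ce=cv2.connectedComponentsWithStats(p)
print([(int(a[4]),*np.round(c,1)) for a,c in zip(st[1:],ce[1:]) if a[4]>4])
E
```

```text
clock: 11.5
eef_pos: [473.1, -128.4, 239.6]
tcp_rot: [-3.14, 0.0, 1.332]
contact_force: [1.9, -0.2, -3.1]
opening: 0.137
grasp_force: 30.9
clock: 12.0
eef_pos: [449.3, -183.2, 239.8]
tcp_rot: [-3.141, -0.0, 1.341]
contact_force: [-0.2, -0.0, -2.7]
opening: 0.133
grasp_force: 30.9
[ 1.1134205   0.65604041 -3.57151574] [-0.04063858  0.05771441 -0.02002613] [ 449.88671245 -182.71820118  239.94655868]
[(44, np.float64(177.0), np.float64(223.9)), (41, np.float64(169.3), np.float64(230.5)), (42, np.float64(161.8), np.float64(237.5)), (41, np.float64(154.0), np.float64(244.3)), (43, np.float64(145.8), np.float64(251.5))]
```

View pics/over.png

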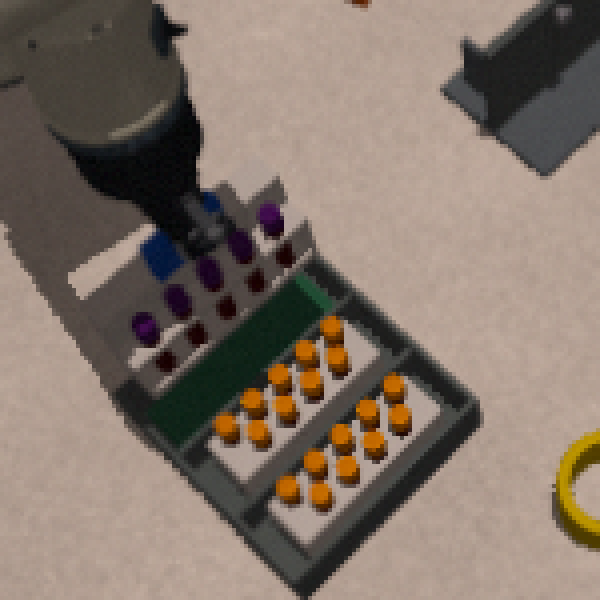

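The carrier hangs over the green cell, with its long side parallel to it (cap row crop (145,328)-(270,218), liner (235,360)). I'll lower it with force checks.

```bash
cat > okz.py <<'E'
import sys;from rig import r
s=r.sense();f=s['contact_force'];t=s['wrist_torque'];print("F",f.round(1),"T",t.round(2))
sys.exit(int(f[2]>1.5 or abs(f[0])>5 or abs(f[1])>5))
E
python3 -m inch '[[0,0,0.008,0,0,0,1],[0,0,0.014,0,0,0,1],[0,0,0.014,0,0,0,1],[0,0,0.014,0,0,0,1],[0,0,0.008,0,0,0,1],[0,0,0,0,0,0,1]]' && python3 okz.py && python3 -m inch '[[0,0,0.004,0,0,0,1],[0,0,0.004,0,0,0,1]]' && python3 okz.py && python3 -m inch '[[0,0,0.004,0,0,0,1],[0,0,0.004,0,0,0,1]]' && python3 okz.py && python3 -m inch '[[0,0,0.006,0,0,0,1],[0,0,0.006,0,0,0,1]]' && python3 okz.py && python3 -m inch '[[0,0,0.006,0,0,0,1],[0,0,0.006,0,0,0,1]]' && python3 okz.py
```

```text
clock: 12.7
eef_pos: [449.4, -182.6, 181.0]
tcp_rot: [-3.139, -0.0, 1.343]
contact_force: [-0.2, -0.4, -1.7]
opening: 0.139
grasp_force: 30.8
F [-0.2 -0.4 -1.7] T [-0.02  0.01 -0.01]
clock: 12.9
eef_pos: [450.5, -183.4, 174.6]
tcp_rot: [3.14, 0.0, 1.342]
contact_force: [0.1, 0.2, -3.5]
opening: 0.135
grasp_force: 30.9
F [ 0.1  0.2 -3.5] T [-0.01  0.04  0.03]
clock: 13.1
eef_pos: [450.1, -183.3, 166.2]
tcp_rot: [3.141, 0.0, 1.342]
contact_force: [-0.3, -0.4, -3.5]
opening: 0.134
grasp_force: 30.9
F [-0.3 -0.4 -3.5] T [-0.01 -0.03  0.02]
clock: 13.3
eef_pos: [450.0, -183.3, 153.9]
tcp_rot: [3.141, 0.0, 1.342]
contact_force: [-0.1, 0.1, -3.6]
opening: 0.13
grasp_force: 30.9
F [-0.1  0.1 -3.6] T [ 0.01 -0.02  0.03]
clock: 13.5
eef_pos: [449.9, -183.3, 141.7]
tcp_rot: [-3.141, -0.0, 1.342]
contact_force: [-0.2, -0.5, -2.2]
opening: 0.135
grasp_force: 30.9
F [-0.2 -0.5 -2.2] T [ 0.02  0.04 -0.05]
```

```bash
python3 -m inch '[[0,0,0.004,0,0,0,1],[0,0,0.004,0,0,0,1]]' && python3 okz.py && python3 -m inch '[[0,0,0.001,0,0,0,1],[0,0,0.001,0,0,0,1]]' && python3 okz.py && python3 -m inch '[[0,0,0.001,0,0,0,1],[0,0,0.001,0,0,0,1]]' && python3 okz.py && python3 -m inch '[[0,0,0.001,0,0,0,1],[0,0,0.001,0,0,0,1]]' && python3 okz.py && python3 -m inch '[[0,0,0.001,0,0,0,1],[0,0,0.001,0,0,0,1]]' && python3 okz.py&& python3 -m inch '[[0,0,0.001,0,0,0,1],[0,0,0.001,0,0,0,1]]' && python3 okz.py
```

```text
clock: 13.7
eef_pos: [450.0, -183.3, 133.9]
tcp_rot: [-3.141, -0.0, 1.342]
contact_force: [0.8, -1.3, -3.4]
opening: 0.134
grasp_force: 30.8
F [ 0.8 -1.3 -3.4] T [ 0.02  0.01 -0.03]
clock: 13.9
eef_pos: [450.1, -183.3, 132.2]
tcp_rot: [3.142, 0.0, 1.342]
contact_force: [-0.1, 0.5, -3.0]
opening: 0.134
grasp_force: 30.8
F [-0.1  0.5 -3. ] T [-0.03 -0.06  0.01]
clock: 14.1
eef_pos: [450.1, -183.3, 130.4]
tcp_rot: [3.141, 0.0, 1.342]
contact_force: [0.4, 1.0, -3.1]
opening: 0.136
grasp_force: 30.8
F [ 0.4  1.  -3.1] T [-0.   -0.01  0.02]
clock: 14.3
eef_pos: [450.0, -183.3, 128.3]
tcp_rot: [3.141, 0.0, 1.342]
contact_force: [-0.8, 0.2, -2.8]
opening: 0.134
grasp_force: 30.8
F [-0.8  0.2 -2.8] T [ 0.04 -0.    0.  ]
clock: 14.5
eef_pos: [450.5, -183.4, 128.2]
tcp_rot: [3.141, -0.0, 1.342]
contact_force: [-10.5, 5.7, 37.8]
opening: 0.137
grasp_force: 36.8
F [-10.5   5.7  37.8] T [0.88 1.88 0.  ]
```

```bash
python3 -m inch '[[0,0,-0.001,0,0,0,1],[0,0,-0.0005,0,0,0,1],[0,0,0,0,0,0,1]]' 20; python3 okz.py
```

```text
clock: 14.8
eef_pos: [450.4, -183.4, 128.2]
tcp_rot: [3.141, 0.0, 1.342]
contact_force: [-0.1, 1.7, 5.8]
opening: 0.137
grasp_force: 32.1
F [-0.1  1.7  5.8] T [0.16 0.12 0.02]
```

```bash
python3 -m inch '[[0,0,0,0,0,0,0.72],[0,0,0,0,0,0,0.6],[0,0,0,0,0,0,0.5],[0,0,0,0,0,0,0.3],[0,0,0,0,0,0,0.1],[0,0,0,0,0,0,0.1]]'; python3 okz.py; python3 -m inch '[[0,0,-0.005,0,0,0,0.1],[0,0,-0.015,0,0,0,0.1],[0,0,-0.03,0,0,0,0.1],[0,0,-0.04,0,0,0,0.1],[0,0,-0.04,0,0,0,0.1],[0,0,-0.03,0,0,0,0.1]]';python3 -m inch '[[0.045,0,0,0,0,0,0.1],[0.045,0,0,0,0,0,0.1],[0.045,0,0,0,0,0,0.1],[0.045,0,0,0,0,0,0.1],[0.045,0,0,0,0,0,0.1],[0.045,0,0,0,0,0,0.1],[0.045,0,0,0,0,0,0.1],[0,0,0,0,0,0,0.1]]'
python3 - <<'E'
from rig import eyes,r;from h import *;import pickle
F={n:eyes.grab_frame(n) for n in("scene","top")};pickle.dump(F,open("f4.pkl","wb"));F0=pickle.load(open("f0.pkl","rb"))
a=F["top"]["img"][155:260,300:395];b=F["scene"]["img"][200:320,130:270]
cv2.imwrite("pics/end.png",np.hstack([cv2.resize(a,(360,400),interpolation=3),cv2.resize(b,(440,400),interpolation=3)]))
t=F["top"];m=mask(t,(100,120,50),(130,255,255),(300,155,395,260))
print("fin",plane(t,[cv2.minAreaRect(big(m))[0]],142-8))
def cs(f,lo,hi,box,z):
    M=cv2.moments(mask(f,lo,hi,box),True);return plane(f,[[M["m10"]/M["m00"],M["m01"]/M["m00"]]],z).round(1)[0,:2],M["m00"]
for nm,lo,hi,box,z in(("orange caps",(8,150,100),(20,255,255),(300,155,395,240),85),("roll",(22,150,80),(32,255,255),(300,100,350,155),50),("bottle",(95,40,60),(112,130,255),(245,95,290,150),150)):
    print(nm,cs(F0["top"],lo,hi,box,z),cs(t,lo,hi,box,z))
p=mask(t,(135,60,20),(165,255,255),(300,155,395,260));n,_,st,ce=cv2.connectedComponentsWithStats(p)
print([(int(a[4]),*plane(t,[c],88)[0,:2].round(1)) for a,c in zip(st[1:],ce[1:]) if a[4]>4])
E
```

```text
clock: 15.4
eef_pos: [450.0, -183.3, 127.7]
tcp_rot: [-3.141, 0.0, 1.342]
contact_force: [-1.0, -0.4, -0.1]
opening: 0.452
grasp_force: 0.0
F [-1.  -0.4 -0.1] T [-0.06  0.04 -0.03]
clock: 16.0
eef_pos: [450.3, -183.4, 290.7]
tcp_rot: [3.139, 0.0, 1.342]
contact_force: [-0.0, -0.6, 0.0]
opening: 0.452
grasp_force: 0.0
clock: 16.8
eef_pos: [522.3, 128.1, 288.2]
tcp_rot: [3.141, -0.002, 1.346]
contact_force: [-0.6, -0.4, -0.1]
opening: 0.449
grasp_force: 0.0
fin [[ 451.38073387 -180.13828395  134.        ]]
orange caps (array([ 547.4, -204.1]), 328.0) (array([ 547.2, -203.9]), 325.0)
roll (array([ 749.2, -133.1]), 206.0) (array([ 749. , -133.1]), 212.0)Traceback (most recent call last):
  File "<stdin>", line 10, in <module>
  File "<stdin>", line 8, in cs
ZeroDivisionError: float division by zero
```

View pics/end.png

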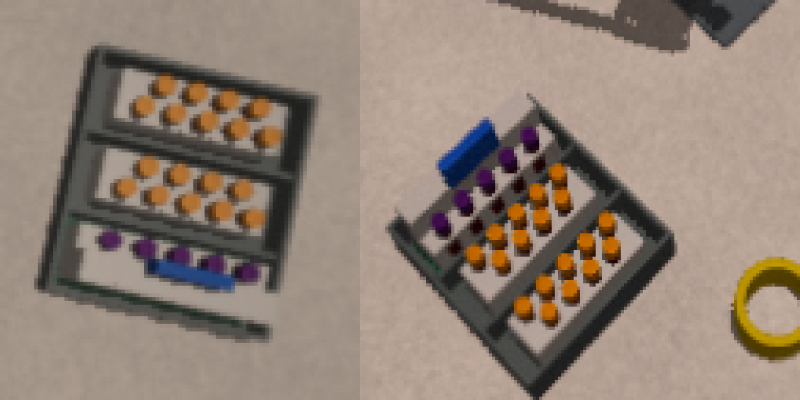

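The carrier stands upright in the green cell (top crop (175,260)) and is released. The measured fin centre is about 3 mm from the liner's centre, and the racks and roll have not moved. Handing in.

```bash
python3 -c "
from rig import r;print(r.sign_off())"
```

```text
the job is handed in; nothing more can be done
None
```

The carrier slid 43 mm to the hard stop, came off the studs without snagging and now stands upright and released on the green liner, about 3 mm off centre; racks and roll measured unmoved, the bottle was not re-measured at the end, and the job is handed in with no verdict returned.

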